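# Find the thread of a flask press screw and start it one turn

### The arm

A 6-joint arm with a two-finger parallel gripper is mounted at the origin on a cart in front of the work surface, level with it; the furniture and walls round the work are solid. World frame = base frame: x ahead of the robot, y to its left, z up, the work surface at z = 0. Lengths are in mm, angles in rad, forces in N, time in s.
With the tool pointing down it reaches from about 350 to 875 mm from the base axis. Payload 4.2 kg.
Tool frame: the origin (TCP) lies between the finger pads, 19 mm behind the fingertips; this is the grasp point; z points along the fingers, y is the line along which they close (so a half turn about z gives the same grasp; the last joint's range is limited). The gripper opens to 85 mm and grips with 20 to 120 N. Pads are 22 mm wide; open, the fingers measure 114 mm over their backs; the gripper's body (76 mm by 85 mm) begins 54 mm behind the grasp point. The pads swing forward as they close: fully open they stand 13 mm farther back than shut.
Start: joints at [-1.083, 0.385, 0.008, 0, -1.194, -0.259], TCP at [141.773, -608.687, 250.012] pointing down, gripper open.
Joint ranges: [-3.14, 3.14], [-1.21, 2.06], [-1.07, 1.41], [-3.16, 2.05], [-2.99, -0.16], [-3.1, 3.1]. Speed limits (rad/s): [2.79, 2.79, 3.14, 3.14, 3.14, 3.14].

### API

Orientations are given as a unit quaternion [x, y, z, w].
In Python, from bench import arm gives the robot as it stands.
- The arm moves only by the shell command python3 -m pendant 'ROWS'. ROWS is JSON, a list of rows, each a list of 7 numbers: the shift along the tool's x, y, z in m, then the turn, a rotation vector about the tool's x, y, z in degrees, then the finger opening in m, from 0 to 0.0854. In form: [[x, y, z, wx, wy, wz, fingers], ...]. A call has 1 to 12 rows; each row shifts and turns the commanded pose from where the row before left it, along the tool's axes as they then stand; what a row does not reach is not made up. A row lasts 1/10 s, in which the tool goes at most 50 mm and 8.59 degrees, less where a joint would pass 70% of its speed; a pose out of reach is approached as far as the arm can. A call is refused whole if a number of a shift passes 0.05 or a number of a turn 8.59, either way. A call with a gripper value outside its range is refused whole. The fingers move at their own pace and stop on an object; the grip force is fixed at half the most. Time passes only in rows, so rows that do not move let the fingers close. It gives the time, the measured TCP pose, the force, the opening and the grip force at its end, in the units of the state.
- arm.read_state(): the state, without advancing time (a new reading comes with each control period).
- arm.get_image(name): name is "side" or "top" or "wrist"; returns a dict with "image" (400x640x3 uint8, red, green, blue), "fx", "fy", "cx", "cy" (pixels), "k1" (the pictures are not rectified: a ray, as slopes to the right and down, at radius r is drawn at 1 + k1 r^2 times it, then the intrinsics apply), "xyz" and "rotation" of the camera in the world. Camera axes: x right, y down, z forward; pixel columns grow to the right and rows downward; lengths in mm; the calibration is good to about 2 mm. A picture is of the moment at which its call begins. There is no depth.
- arm.job_done(): hands the job in; it is judged then, once.
The state is a dict: "clock": time; "joints": joint angles; "joint_vel": joint speeds; "joint_efforts": joint torques, N m; "position": TCP position; "ee_rot": TCP orientation; "contact_force": force on the tool from outside, world axes, zero at the start; "wrist_torque": the same for the moment, N m; "gripper_width": finger opening in mm; "grasp_force": force on a finger pad.
Only numpy, scipy, OpenCV 4.12 (cv2) and the standard library are available. Lean on these libraries where they do the work, as an engineer would, in place of code of your own. Each camera call takes 0.05 s, during which the arm holds its last target. There are 200 camera calls.

### The job

One of the two crank screws of the twin denture-flask press is already screwed down on its flask; leave that one alone. The other stands loose and high in the mouth of its boss: with its crank, turn it backward (counter-clockwise seen from above) until its tip drops off the thread's beginning by about 8 mm, then forward (clockwise) one full turn from there so that the thread has started. Finish while still gripping that crank's upright grip, holding the screw where it is; do not turn it forward into the thread before it has dropped, and do not disturb the things lying round the press.

Things in the scene. Friction and masses are not known exactly. Their poses are not given: they have to be found in the camera images.
- press: twin press fixed to the worktop: grey base 84 x 226 x 12 mm, two columns, grey bridge, and at each end of the bridge a steel boss (42 mm in diameter, top at 103 mm) with a screw in it; an aluminium flask under each boss. Origin: centre of the base's underside, 3 mm above the worktop on rubber feet; y along the bridge; screw axes at y = +75 and -75 mm
- hub_a (a point): top centre of the crank hub of press screw a, on its axis. Screws a and b are alike, 150 mm apart in the two bosses, either one in either boss. Height tells the loose one: hub top about 119 mm above the worktop if home, 160 to 168 mm if loose. Hub 24 mm in diameter, spindle 16 mm, foot 71 mm below this point
- grip_a (a point): gripping point on screw a's upright black crank grip: cylinder of 13 mm diameter, 38 mm off the screw's axis, fixed to the crank arm (level, 14 mm wide, 8 mm thick). It rises 36 mm above the arm's top face; this point is 26 mm above that face, 10 mm below the grip's top. A gripper that keeps its heading while going round lets the grip turn between its pads
- hub_b (a point): top centre of the crank hub of press screw b, on its axis. Screws a and b are alike, 150 mm apart in the two bosses, either one in either boss. Height tells the loose one: hub top about 119 mm above the worktop if home, 160 to 168 mm if loose. Hub 24 mm in diameter, spindle 16 mm, foot 71 mm below this point
- grip_b (a point): gripping point on screw b's upright black crank grip: cylinder of 13 mm diameter, 38 mm off the screw's axis, fixed to the crank arm (level, 14 mm wide, 8 mm thick). It rises 36 mm above the arm's top face; this point is 26 mm above that face, 10 mm below the grip's top. A gripper that keeps its heading while going round lets the grip turn between its pads
- screw_a (a joint): turn of screw a in rad; grows when turned forward (clockwise seen from above). A screw stays where it is left: turning needs about 0.03 N m (1 N at the grip) if loose, 0.8 N m if home. No end stops; turned back on past the drop, the loose screw climbs and drops again a turn later
- screw_b (a joint): turn of screw b in rad, likewise
- height_a (a joint): rise of screw a in m, up positive. Right-hand thread, 8 mm lead: turned back, a loose screw climbs 8 mm a turn on the crest and drops 8 mm where the crest begins (a sixth to just over half a turn from its start); forward from there it sinks 8 mm a turn, with 2 mm play. Only its weight (about 0.6 kg) pulls it down: a hard grip that does not go down with it holds it up
- model_upper: loose plaster upper jaw model, 55 x 63 x 21 mm, behind the press; origin under its centre; not to be moved
- pin_strip: loose printed strip with pins, 27 x 72 x 28 mm, behind the press; origin under its centre; not to be moved
- tape_roll: loose roll of masking tape, 84 mm in diameter, 19 mm high, far right of the press; origin under its centre; not to be moved
- model_lower: loose plaster lower jaw model, 42 x 62 x 16 mm, right of the press; origin under its centre; not to be moved

How it is judged (in metres and radians):
On the way, in this order (a step that is already met when the one before it is completed fails the run):
1. the loose screw has been turned backward past the beginning of the thread and has dropped (value of joint screw_a below 0.15 rad and value of joint height_a below -0.0055 m), for 0.1 s.
2. it has been turned forward about one turn into the thread ((value of joint screw_a between 4.9 and 7.5 rad or value of joint screw_a between -1.38 and 1.22 rad) and value of joint height_a below -0.0118 m), for 0.2 s.
At the end, for the whole second after the job is handed in: the loose screw is in its thread one turn (4.9 to 7.5 rad) past the thread's beginning, over 11.8 mm below the crest, still (under 0.1 rad/s); fingers grip it with over 2 N, TCP within 25 mm of the grip point; other screw's grip moved under 8 mm, bystanders under 20 mm (all of step 2 and contact force between the fingers and screw_a above 2 N and distance between the grasp point and grip_a below 0.025 m and velocity of joint screw_a between -0.1 and 0.1 rad/s and distance of grip_b from where it was at the start of the episode below 0.008 m and distance of each of model_upper, pin_strip, tape_roll, model_lower from where it was at the start of the episode below 0.02 m); the arm keeps its last pose, push and grip.
It fails at once if the loose screw is forced forward into the thread without having dropped first (value of joint screw_a above 5.4 rad and value of joint height_a above -0.0095 m).
It fails at once if the screw that is home is turned (grip moved over 8 mm) (distance of grip_b from where it was at the start of the episode above 0.008 m).
It fails at once if a bystander is moved over 20 mm (distance of any of model_upper, pin_strip, tape_roll, model_lower from where it was at the start of the episode above 0.02 m).
It also fails if it takes over 64 s, if anything falls off the work surface, if the arm or the gripper's body presses on something with over 40 N, if the wrist force passes 120 N, or if a joint passes its speed limit or range.

## Working session

There is one attempt and no reset: what is moved stays moved. The work goes in short steps, Python scripts to look and compute and a shell command to move; the robot and the scene stay as the last step left them, time stands still between calls to the robot, and variables do not carry over. Pictures are saved under pics/ and viewed, at most 12 in all, crops included, and the job is handed in when it is done.

```bash
mkdir -p pics; cat > h.py <<'E'
import numpy as np, cv2, json
from bench import arm
def save(name,fn):
    d=arm.get_image(name); cv2.imwrite(fn,d["image"][:,:,::-1])
    np.save(fn+'.npy',{k:v for k,v in d.items() if k!='image'},allow_pickle=True); return d
def ray(fn,u,v):
    d=np.load(fn+'.npy',allow_pickle=True).item()
    K=np.array([[d['fx'],0,d['cx']],[0,d['fy'],d['cy']],[0,0,1.]])
    p=cv2.undistortPoints(np.array([[[u,v]]],float),K,np.array([d['k1'],0,0,0.]))[0,0]
    r=np.array(d['rotation']).reshape(3,3)@np.array([p[0],p[1],1]); return np.array(d['xyz']),r/np.linalg.norm(r)
def tri(*obs):
    A=np.zeros((3,3));b=np.zeros(3);R=[ray(*o) for o in obs]
    for c,r in R:
        P=np.eye(3)-np.outer(r,r);A+=P;b+=P@c
    x=np.linalg.solve(A,b); return x.round(1),[round(float(np.linalg.norm((np.eye(3)-np.outer(r,r))@(x-c))),1) for c,r in R]
def plane(fn,u,v,z):
    c,r=ray(fn,u,v); return (c+r*(z-c[2])/r[2]).round(1)
E
python3 - <<'E'
from h import *
for n in("side","top","wrist"):
    d=save(n,f'pics/{n}0.png'); print(n,d['xyz'],np.round(d['rotation'],3).tolist(),d['fx'],d['k1'])
print(arm.read_state())
E
```

```text
side [497.48199328 908.43120536 569.65604898] [-0.011, 0.85, -0.527, 0.013] 390.47070845701694 -0.0716585793659028
top [ 471.46694999   57.66054415 1172.17206173] [-0.705, 0.708, -0.03, 0.012] 404.92010365665084 0.01583234125620452
wrist [  60.88001029 -628.00248634  372.66478423] [0.613, 0.772, 0.13, 0.102] 351.4543987333739 -0.07670389429974972
{'clock': 0.15, 'joints': array([-1.08337844e+00,  3.85375235e-01,  6.95400789e-03, -3.05168438e-04,
       -1.19397790e+00, -2.58576223e-01]), 'joint_vel': array([ 0.00067034, -0.00208554,  0.00240933,  0.00294484, -0.00092029,
        0.00011848]), 'joint_efforts': array([-4.64734949e-04, -3.92676115e+01,  1.88583720e+01,  4.18863863e+00,
       -3.37567377e-03, -9.11265197e-08]), 'position': array([ 141.68639116, -608.32614884,  249.1882075 ]), 'ee_rot': array([-1.14115399e-01,  9.93467168e-01,  7.97980148e-04, -1.59955121e-04]), 'contact_force': array([-1.30147713, -0.1600996 ,  0.01503353]), 'wrist_torque': array([ 0.05252233,  0.02875625, -0.0044881 ]), 'grasp_force': 0.0, 'gripper_width': 85.42296276113068}
```

View pics/side0.png

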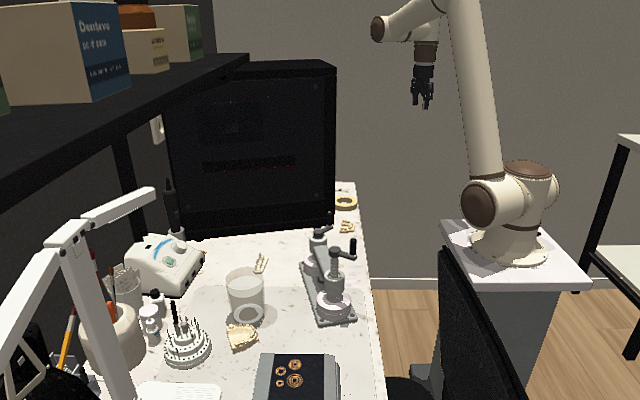

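View pics/top0.png

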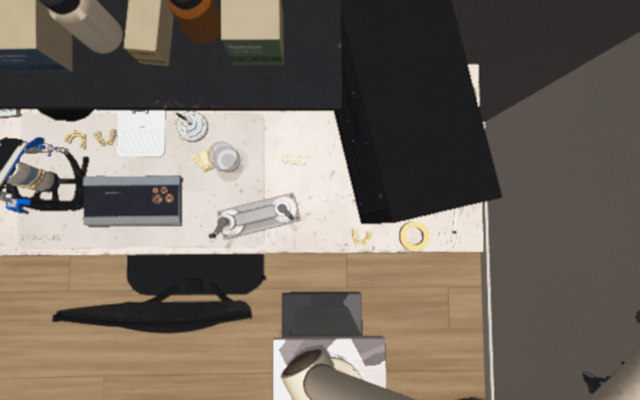

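```bash
sed -i 's/np.array(d\[.rotation.\]).reshape(3,3)/Rotation.from_quat(d["rotation"]).as_matrix()/; 1a from scipy.spatial.transform import Rotation' h.py
python3 - <<'E'
import cv2,numpy as np
a=cv2.imread('pics/side0.png')[220:330,290:370]; b=cv2.imread('pics/top0.png')[185:245,200:310]
a=cv2.resize(a,None,fx=5,fy=5,interpolation=cv2.INTER_CUBIC); b=cv2.resize(b,(396,216),interpolation=cv2.INTER_CUBIC)
o=np.zeros((550,800,3),np.uint8); o[:550,:400]=a; o[:216,404:]=b; cv2.imwrite('pics/z0.png',o)
E
```

```text
(no output)
```

View pics/z0.png

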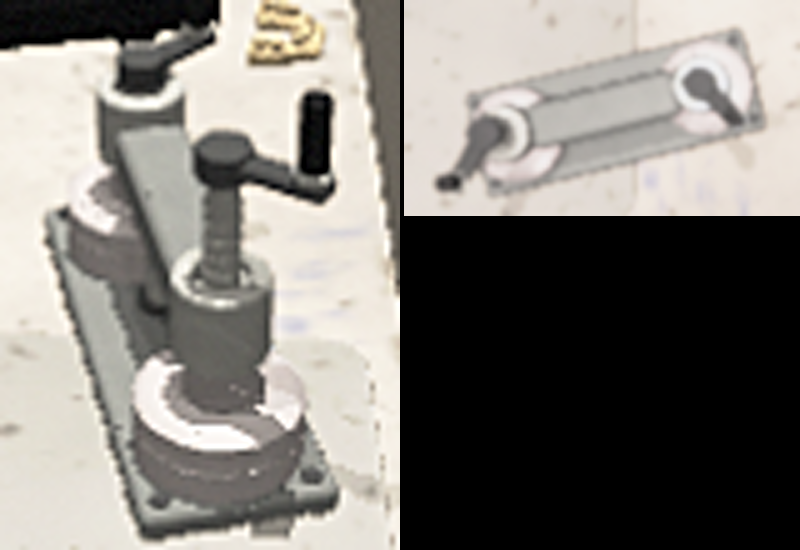

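```bash
python3 - <<'E'
from h import *
s,t='pics/side0.png','pics/top0.png'
h=tri((s,334.8,248.6),(t,223.3,221.4)); g=tri((s,353.6,239.0),(t,212.8,235.6)); b=tri((s,318.6,229.8),(t,281.4,207.8))
print('hub',h,'griptop',g,'home',b)
print(np.linalg.norm((h[0]-g[0])[:2]),np.linalg.norm((h[0]-b[0])[:2]))
# home grip tip, cross-check from top with known z
print(plane(t,299,207+11,140),plane(t,281.4,207.8,119),plane(t,223.3,221.4,165),plane(t,212.8,235.6,190))
print(Rotation.from_quat(arm.read_state()['ee_rot']).as_matrix().round(3))
E
```

```text
hub (array([481.4, 267.8, 160.1]), [0.6, 0.6]) griptop (array([447.3, 285.7, 192.9]), [0.5, 0.5]) home (array([515.9, 126.6, 120.7]), [0.8, 0.8])
38.512595342303236 145.35367212423637
[489.7  80.7 140. ] [516.8 126.8 119. ] [481.9 266.8 165. ] [447.7 286.3 190. ]
[[-0.974 -0.227 -0.   ]
 [-0.227  0.974  0.002]
 [ 0.     0.002 -1.   ]]
```

```bash
python3 - <<'E'
from h import *
s,t='pics/side0.png','pics/top0.png'
print('box top corner', tri((s,337,62),(t,365,222)), 'other',plane(t,498,197,500), 'chair',tri((s,440,250),(t,252,315)))
for z in(350,450,550):print(plane(t,365,222,z),plane(t,498,197,z))
print('side box vertical edge', [plane(s,335,226,z) for z in (0,)])
E
```

```text
box top corner (array([475.3, -41.1, 470.5]), [1.0, 1.0]) other [ 517.  -261.1  500. ] chair (array([248.6, 200.7, 115.8]), [5.5, 5.5])
[477.2 -58.1 350. ] [ 527.1 -332.3  350. ]
[476.5 -44.  450. ] [ 520.3 -284.8  450. ]
[475.8 -29.9 550. ] [ 513.6 -237.4  550. ]
side box vertical edge [array([ 471.6, -106.8,    0. ])]
```

```bash
python3 -m pendant '[[-0.018,0.04,0,0,0,0,0.0854],[-0.018,0.04,0,0,0,0,0.0854],[-0.018,0.04,0,0,0,0,0.0854],[-0.018,0.04,0,0,0,0,0.0854],[-0.018,0.04,0,0,0,0,0.0854],[-0.018,0.04,0,0,0,0,0.0854],[-0.018,0.04,0,0,0,0,0.0854],[-0.036,0.024,0,0,0,0,0.0854],[-0.036,0.024,0,0,0,0,0.0854],[-0.036,0.024,0,0,0,0,0.0854]]'
```

```text
clock: 1.15
position: [290.3, -211.2, 250.4]
ee_rot: [-0.114, 0.993, -0.0, 0.001]
contact_force: [0.5, -0.3, -0.5]
gripper_width: 85.2
grasp_force: 0.0
```

```bash
python3 -m pendant '[[-0.023,0.03,0,0,0,0,0.0854],[-0.023,0.03,0,0,0,0,0.0854],[-0.023,0.03,0,0,0,0,0.0854],[-0.023,0.03,0,0,0,0,0.0854],[-0.016,0.037,0,0,0,0,0.0854],[-0.016,0.037,0,0,0,0,0.0854],[-0.016,0.037,0,0,0,0,0.0854],[-0.021,0.037,0,0,0,0,0.0854],[-0.021,0.037,0,0,0,0,0.0854],[-0.021,0.037,0,0,0,0,0.0854],[-0.021,0.037,0,0,0,0,0.0854]]' &&
python3 -m pendant '[[0,0,0,0,0,-8.5,0.0854],[0,0,0,0,0,-8.5,0.0854],[0,0,0,0,0,-8.5,0.0854],[0,0,0,0,0,-8.5,0.0854],[0,0,0,0,0,-8.5,0.0854],[0,0,0,0,0,-8.5,0.0854],[0,0,0,0,0,-8.5,0.0854],[0,0,0,0,0,-8.5,0.0854]]' &&
python3 -m pendant '[[0,0,0,0,0,-8.5,0.0854],[0,0,0,0,0,-8.5,0.0854],[0,0,0,0,0,-8.5,0.0854],[0,0,0,0,0,-8.5,0.0854],[0,0,0,0,0,-8.5,0.0854],[0,0,0,0,0,-8.5,0.0854],[0,0,0,0,0,-8.5,0.0854],[0,0,0,0,0,-8.5,0.0854],[0,0,0,0,0,0,0.0854]]'
python3 - <<'E'
from h import *
st=arm.read_state(); print(st['joints'].round(2),st['position'].round(1)); print(Rotation.from_quat(st['ee_rot']).as_matrix().round(3))
d=save('wrist','pics/w1.png'); print(d['xyz'])
E
```

```text
clock: 2.25
position: [422.0, 208.9, 249.9]
ee_rot: [-0.114, 0.993, 0.0, -0.0]
contact_force: [0.7, 0.1, -0.2]
gripper_width: 85.8
grasp_force: 0.0
clock: 3.05
position: [421.8, 207.0, 249.8]
ee_rot: [-0.652, 0.758, 0.0, -0.0]
contact_force: [0.1, -0.7, 0.8]
gripper_width: 85.4
grasp_force: 0.0
clock: 3.95
position: [421.9, 207.0, 249.8]
ee_rot: [0.964, -0.266, -0.0, 0.0]
contact_force: [-0.0, 1.3, 0.4]
gripper_width: 85.1
grasp_force: 0.0
[ 0.8   0.12 -0.36 -0.   -1.1   0.23] [421.9 207.  249.8]
[[ 0.858 -0.514 -0.   ]
 [-0.514 -0.858 -0.   ]
 [-0.     0.    -1.   ]]
[494.47889663 163.4752171  373.40189672]
```

View pics/w1.png

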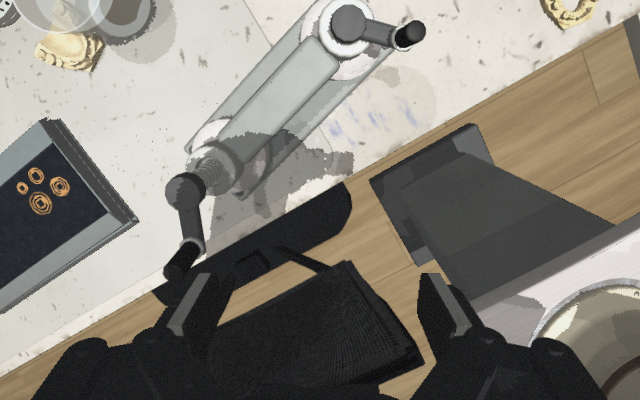

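```bash
python3 - <<'E'
from h import *
s,t,w='pics/side0.png','pics/top0.png','pics/w1.png'
print('hub',tri((s,334.8,248.6),(t,223.3,221.4),(w,186,188)), tri((s,334.8,248.6),(w,186,188)))
print('grip',tri((s,353.6,239),(t,212.8,235.6),(w,178,270)), tri((s,353.6,239),(w,178,270)))
print('home', tri((s,318.6,229.8),(t,281.4,207.8),(w,345,20)))
E
```

```text
hub (array([482.4, 268.1, 160.2]), [1.6, 0.6, 2.2]) (array([482.7, 268.3, 160.3]), [1.9, 1.9])
grip (array([447.8, 286.5, 193.4]), [1.1, 0.9, 1.4]) (array([447.9, 287.4, 193.6]), [1.0, 1.0])
home (array([517.6, 127.2, 121.2]), [2.4, 1.1, 3.3])
```

```bash
python3 -m pendant '[[-0.009,-0.041,0,0,0,0,0.05],[-0.01,-0.0405,0,0,0,0,0.05],[0,0,0.02,0,0,0,0.05],[0,0,0.022,0,0,0,0.05],[0,0,0.022,0,0,0,0.05],[0,0,0,0,0,0,0.05]]' &&
python3 -m pendant '[[0,0,0,0,0,0,0.03],[0,0,0,0,0,0,0.02],[0,0,0,0,0,0,0.012],[0,0,0,0,0,0,0.0],[0,0,0,0,0,0,0.0],[0,0,0,0,0,0,0.0]]'
python3 - <<'E'
from h import *
st=arm.read_state(); print(st['position'].round(1),st['contact_force'],st['grasp_force'],st['gripper_width'])
a=save('side','pics/s2.png')['image'][190:310,270:390,::-1]; b=save('wrist','pics/w2.png')['image'][:,:,::-1]
o=np.zeros((400,800,3),np.uint8); o[:,:400]=cv2.resize(a,(400,400),interpolation=2); o[:250,400:]=cv2.resize(b,(400,250)); cv2.imwrite('pics/z2.png',o)
E
```

```text
clock: 4.6
position: [446.0, 285.5, 182.8]
ee_rot: [0.963, -0.268, -0.002, 0.003]
contact_force: [-0.4, -0.5, -0.6]
gripper_width: 49.8
grasp_force: 0.0
clock: 5.2
position: [448.4, 287.8, 187.6]
ee_rot: [0.964, -0.266, 0.001, -0.002]
contact_force: [-0.8, 1.8, 5.5]
gripper_width: 11.0
grasp_force: 58.8
[448.4 287.8 187.6] [-0.76283326  1.80828775  5.50098871] 58.79548251628876 10.984095832878527
```

View pics/z2.png

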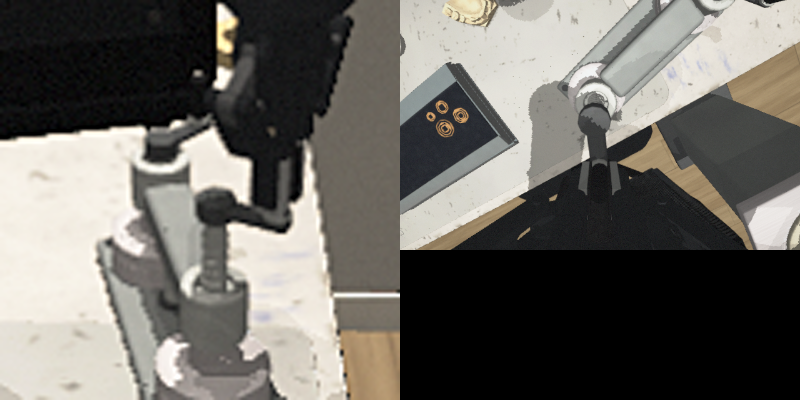

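```bash
python3 - <<'E'
from h import *
R=Rotation.from_quat(arm.read_state()['ee_rot']).as_matrix()[:2,:2]
th=np.radians(150+10*np.arange(37)); p=38*np.c_[np.cos(th),np.sin(th)]
for i,d in enumerate(np.diff(p,axis=0)@R): print(150+10*i,d.round(1),end='; ')
E
```

```text
150 [0.7 6.6]; 160 [1.8 6.4]; 170 [2.9 6. ]; 180 [3.9 5.4]; 190 [4.8 4.6]; 200 [5.5 3.7]; 210 [6.  2.7]; 220 [6.4 1.6]; 230 [6.6 0.5]; 240 [ 6.6 -0.7]; 250 [ 6.4 -1.8]; 260 [ 6.  -2.9]; 270 [ 5.4 -3.9]; 280 [ 4.6 -4.8]; 290 [ 3.7 -5.5]; 300 [ 2.7 -6. ]; 310 [ 1.6 -6.4]; 320 [ 0.5 -6.6]; 330 [-0.7 -6.6]; 340 [-1.8 -6.4]; 350 [-2.9 -6. ]; 360 [-3.9 -5.4]; 370 [-4.8 -4.6]; 380 [-5.5 -3.7]; 390 [-6.  -2.7]; 400 [-6.4 -1.6]; 410 [-6.6 -0.5]; 420 [-6.6  0.7]; 430 [-6.4  1.8]; 440 [-6.   2.9]; 450 [-5.4  3.9]; 460 [-4.6  4.8]; 470 [-3.7  5.5]; 480 [-2.7  6. ]; 490 [-1.6  6.4]; 500 [-0.5  6.6];
```

```bash
python3 -m pendant '[[0.0007,0.0066,-0.0002,0,0,0,0],[0.0018,0.0064,-0.0002,0,0,0,0],[0.0029,0.006,-0.0002,0,0,0,0],[0,0,0,0,0,0,0]]' && python3 -m pendant '[[0.0039,0.0054,-0.0002,0,0,0,0],[0.0048,0.0046,-0.0002,0,0,0,0],[0,0,0,0,0,0,0]]'
```

```text
clock: 5.7
position: [442.7, 271.7, 188.2]
ee_rot: [0.964, -0.265, 0.001, -0.005]
contact_force: [-6.1, 11.6, 5.3]
gripper_width: 11.1
grasp_force: 59.7
clock: 6.0
position: [446.6, 256.9, 188.7]
ee_rot: [0.964, -0.266, 0.002, -0.003]
contact_force: [2.3, 4.6, 2.9]
gripper_width: 11.2
grasp_force: 59.7
```

```bash
python3 -m pendant '[[0.0055,0.0037,-0.0002,0,0,0,0],[0,0,0,0,0,0,0]]' && python3 -m pendant '[[0.006,0.0027,-0.0002,0,0,0,0],[0,0,0,0,0,0,0]]'&& python3 -m pendant '[[0.0064,0.0016,-0.0002,0,0,0,0],[0,0,0,0,0,0,0]]'
```

```text
clock: 6.2
position: [449.2, 251.5, 188.7]
ee_rot: [0.964, -0.266, 0.002, -0.004]
contact_force: [-0.5, 6.7, 5.0]
gripper_width: 11.1
grasp_force: 59.8
clock: 6.4
position: [454.0, 245.9, 189.2]
ee_rot: [0.964, -0.266, 0.003, -0.004]
contact_force: [5.9, 4.0, 2.5]
gripper_width: 11.2
grasp_force: 59.7
clock: 6.6
position: [457.9, 242.6, 189.3]
ee_rot: [0.964, -0.265, 0.002, -0.005]
contact_force: [-1.5, 10.3, 3.8]
gripper_width: 11.1
grasp_force: 59.9
```

```bash
python3 -m pendant '[[0.0066,0.0005,-0.0002,0,0,0,0],[0,0,0,0,0,0,0]]' && python3 -m pendant '[[0.0066,-0.0007,-0.0002,0,0,0,0],[0,0,0,0,0,0,0]]'&& python3 -m pendant '[[0.0064,-0.0018,-0.0002,0,0,0,0],[0,0,0,0,0,0,0]]' && python3 -m pendant '[[0.006,-0.0029,-0.0002,0,0,0,0],[0,0,0,0,0,0,0]]'
```

```text
clock: 6.8
position: [463.3, 239.0, 189.2]
ee_rot: [0.964, -0.265, 0.002, -0.005]
contact_force: [-1.7, 12.3, 2.6]
gripper_width: 11.2
grasp_force: 59.8
clock: 7.0
position: [469.7, 235.9, 188.3]
ee_rot: [0.964, -0.266, 0.002, -0.005]
contact_force: [4.7, 10.2, -5.8]
gripper_width: 11.0
grasp_force: 58.9
clock: 7.2
position: [475.3, 234.0, 187.4]
ee_rot: [0.964, -0.266, 0.001, -0.004]
contact_force: [2.6, 11.6, -7.5]
gripper_width: 10.7
grasp_force: 58.9
clock: 7.4
position: [480.8, 232.9, 186.8]
ee_rot: [0.964, -0.267, -0.0, -0.003]
contact_force: [1.3, 11.6, -7.3]
gripper_width: 11.1
grasp_force: 58.8
```

```bash
python3 -m pendant '[[0,0,0.002,0,0,0,0],[0,0,0.002,0,0,0,0],[0,0,0,0,0,0,0]]' && python3 -m pendant '[[0,0,0.002,0,0,0,0],[0,0,0,0,0,0,0]]'&& python3 -m pendant '[[0,0,0.001,0,0,0,0],[0,0,0,0,0,0,0]]'
```

```text
clock: 7.7
position: [480.8, 232.9, 182.8]
ee_rot: [0.964, -0.267, -0.0, -0.003]
contact_force: [0.6, 10.3, -7.8]
gripper_width: 10.9
grasp_force: 58.6
clock: 7.9
position: [481.0, 232.9, 182.3]
ee_rot: [0.964, -0.266, 0.0, -0.003]
contact_force: [-0.4, 10.0, -2.3]
gripper_width: 11.0
grasp_force: 59.5
clock: 8.1
position: [481.2, 232.9, 182.1]
ee_rot: [0.964, -0.266, 0.001, -0.003]
contact_force: [-2.3, 9.4, 2.1]
gripper_width: 11.2
grasp_force: 59.9
```

```bash
python3 - <<'E'
from h import *
a=cv2.imread('pics/s2.png')[190:310,290:390]; b=save('side','pics/s3.png')['image'][190:310,290:390,::-1]
cv2.imwrite('pics/z3.png',np.hstack([cv2.resize(x,(400,480),interpolation=2) for x in(a,b)]))
P=np.array([[448.4,287.8],[446.6,256.9],[449.2,251.5],[454,245.9],[463.3,239],[475.3,234],[481,232.9]])
from scipy.optimize import least_squares
print(least_squares(lambda c:np.hypot(*(P-c[:2]).T)-38,[481,269]).x)
E
```

```text
[482.21766051 271.18821517]
```

View pics/z3.png

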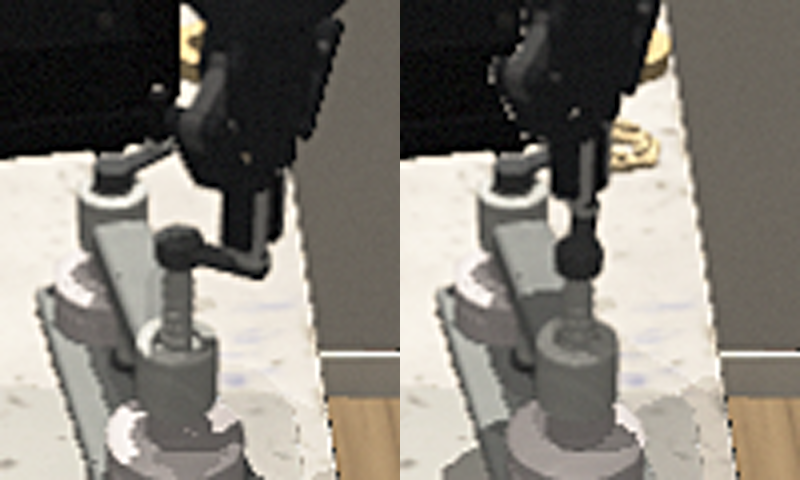

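```bash
python3 -m pendant '[[-0.0004,-0.0027,0,0,0,0,0],[0,0,0,0,0,0,0]]'; python3 - <<'E'
from h import *
R=Rotation.from_quat(arm.read_state()['ee_rot']).as_matrix()[:2,:2]; print(R.round(3))
th=np.radians(270-10*np.arange(40)); p=38*np.c_[np.cos(th),np.sin(th)]
for i,d in enumerate(np.diff(p,axis=0)@R): print(270-10*i,d.round(1),(p[i]+[482.2,271.2]).round(0),end='; ')
E
```

```text
clock: 8.35
position: [481.3, 233.0, 182.0]
ee_rot: [0.964, -0.266, -0.0, -0.0]
contact_force: [-3.5, 3.4, 4.5]
gripper_width: 11.5
grasp_force: 60.2
[[ 0.858 -0.513]
 [-0.513 -0.858]]
270 [-6.   2.9] [482. 233.]; 260 [-6.4  1.8] [476. 234.]; 250 [-6.6  0.7] [469. 235.]; 240 [-6.6 -0.5] [463. 238.]; 230 [-6.4 -1.6] [458. 242.]; 220 [-6.  -2.7] [453. 247.]; 210 [-5.5 -3.7] [449. 252.]; 200 [-4.8 -4.6] [446. 258.]; 190 [-3.9 -5.4] [445. 265.]; 180 [-2.9 -6. ] [444. 271.]; 170 [-1.8 -6.4] [445. 278.]; 160 [-0.7 -6.6] [446. 284.]; 150 [ 0.5 -6.6] [449. 290.]; 140 [ 1.6 -6.4] [453. 296.]; 130 [ 2.7 -6. ] [458. 300.]; 120 [ 3.7 -5.5] [463. 304.]; 110 [ 4.6 -4.8] [469. 307.]; 100 [ 5.4 -3.9] [476. 309.]; 90 [ 6.  -2.9] [482. 309.]; 80 [ 6.4 -1.8] [489. 309.]; 70 [ 6.6 -0.7] [495. 307.]; 60 [6.6 0.5] [501. 304.]; 50 [6.4 1.6] [507. 300.]; 40 [6.  2.7] [511. 296.]; 30 [5.5 3.7] [515. 290.]; 20 [4.8 4.6] [518. 284.]; 10 [3.9 5.4] [520. 278.]; 0 [2.9 6. ] [520. 271.]; -10 [1.8 6.4] [520. 265.]; -20 [0.7 6.6] [518. 258.]; -30 [-0.5  6.6] [515. 252.]; -40 [-1.6  6.4] [511. 247.]; -50 [-2.7  6. ] [507. 242.]; -60 [-3.7  5.5] [501. 238.]; -70 [-4.6  4.8] [495. 235.]; -80 [-5.4  3.9] [489. 234.]; -90 [-6.   2.9] [482. 233.]; -100 [-6.4  1.8] [476. 234.]; -110 [-6.6  0.7] [469. 235.];
```

Dropped (hub about 3 px lower in the side view, 7 mm at the tool). Now forward, sinking with the thread.

```bash
python3 -m pendant '[[-0.006,0.0029,0.0002,0,0,0,0],[-0.0064,0.0018,0.0002,0,0,0,0],[-0.0066,0.0007,0.0002,0,0,0,0],[0,0,0,0,0,0,0]]' && python3 -m pendant '[[-0.0066,-0.0005,0.0002,0,0,0,0],[-0.0064,-0.0016,0.0002,0,0,0,0],[-0.006,-0.0027,0.0002,0,0,0,0],[0,0,0,0,0,0,0]]' && python3 -m pendant '[[-0.0055,-0.0037,0.0003,0,0,0,0],[-0.0048,-0.0046,0.0002,0,0,0,0],[-0.0039,-0.0054,0.0002,0,0,0,0],[0,0,0,0,0,0,0]]'
```

```text
clock: 8.75
position: [464.2, 238.7, 181.7]
ee_rot: [0.964, -0.267, 0.002, -0.003]
contact_force: [6.0, 2.4, -0.1]
gripper_width: 11.2
grasp_force: 59.7
clock: 9.15
position: [449.4, 250.9, 180.9]
ee_rot: [0.964, -0.267, 0.001, -0.0]
contact_force: [3.5, -1.1, 4.2]
gripper_width: 11.2
grasp_force: 60.1
clock: 9.55
position: [440.6, 267.1, 179.8]
ee_rot: [0.964, -0.267, -0.003, 0.004]
contact_force: [-8.7, -3.9, 11.5]
gripper_width: 11.1
grasp_force: 61.6
```

```bash
python3 -m pendant '[[-0.0029,-0.006,0.0001,0,0,0,0],[-0.0013,-0.0064,0.0001,0,0,0,0],[0,0,0,0,0,0,0]]' && python3 -m pendant '[[-0.0002,-0.0066,0.0002,0,0,0,0],[0.0005,-0.0066,0.0002,0,0,0,0],[0,0,0,0,0,0,0]]'
```

```text
clock: 9.85
position: [438.8, 276.5, 178.2]
ee_rot: [0.963, -0.268, -0.007, 0.009]
contact_force: [-19.4, -8.7, 15.3]
gripper_width: 10.9
grasp_force: 62.8
clock: 10.15
position: [440.1, 282.7, 176.7]
ee_rot: [0.963, -0.269, -0.012, 0.017]
contact_force: [-35.5, -15.4, 25.4]
gripper_width: 11.0
grasp_force: 66.3
```

```bash
python3 - <<'E'
from h import *
st=arm.read_state(); print(st['joints'].round(3),st['position'],st['contact_force'],st['joint_efforts'].round(1),st['wrist_torque'])
a=save('side','pics/s4.png')['image'][130:310,270:450,::-1]; b=save('wrist','pics/w4.png')['image'][:,:,::-1]
o=np.zeros((400,800,3),np.uint8); o[:,:400]=cv2.resize(a,(400,400),interpolation=2); o[:250,400:]=cv2.resize(b,(400,250)); cv2.imwrite('pics/z4.png',o)
E
```

```text
[ 0.877  0.3   -0.316 -0.009 -0.996  0.154] [440.14191403 282.67031087 176.70734397] [-35.53893321 -15.36061358  25.4415405 ] [ -2.4 -17.7  25.8   7.7   9.6   0.4] [-4.40127511  9.84875122 -0.58718899]
```

View pics/z4.png

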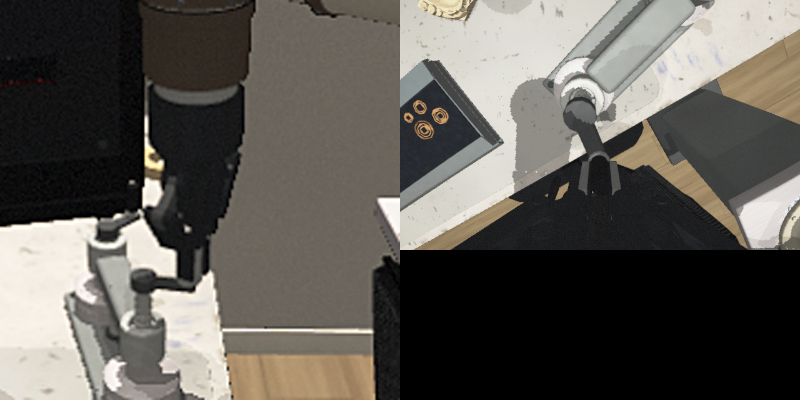

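```bash
python3 -m pendant '[[-0.0025,0.008,0,0,0,0,0],[-0.0025,0.008,0,0,0,0,0],[0,0,0,0,0,0,0]]'; python3 - <<'E'
from h import *
st=arm.read_state(); print(st['joints'].round(3),st['position'],st['wrist_torque'])
save('side','pics/s5.png')
for n in ('side0','s2','s3','s4','s5'):
    g=cv2.cvtColor(cv2.imread(f'pics/{n}.png'),6); print(n,[g[240:272,c].tolist() for c in (333,335)])
E
```

```text
clock: 10.55
position: [439.4, 279.8, 177.3]
ee_rot: [0.964, -0.267, -0.001, 0.003]
contact_force: [3.7, -4.8, -3.7]
gripper_width: 10.9
grasp_force: 60.2
[ 0.879  0.279 -0.348  0.001 -0.949  0.151] [439.43047674 279.76095376 177.25815741] [-1.16977642 -1.11706138 -0.01326372]
side0 [[235, 235, 235, 235, 241, 218, 131, 88, 101, 102, 106, 101, 67, 36, 42, 40, 38, 46, 84, 95, 95, 93, 96, 94, 94, 100, 97, 93, 128, 112, 92, 99], [234, 236, 235, 236, 241, 218, 132, 93, 98, 101, 104, 102, 76, 32, 42, 38, 37, 52, 88, 102, 97, 97, 95, 96, 98, 101, 97, 92, 107, 98, 95, 106]]
s2 [[235, 234, 234, 235, 240, 223, 135, 83, 89, 65, 55, 60, 47, 41, 41, 45, 38, 49, 83, 97, 97, 97, 95, 96, 93, 99, 97, 89, 131, 116, 93, 99], [233, 235, 234, 235, 240, 230, 148, 84, 71, 45, 48, 54, 50, 35, 42, 38, 38, 44, 82, 98, 96, 97, 94, 94, 96, 101, 99, 93, 99, 98, 93, 103]]
s3 [[67, 83, 74, 59, 28, 13, 24, 28, 37, 41, 42, 46, 47, 45, 42, 44, 43, 39, 40, 38, 84, 98, 96, 97, 96, 96, 94, 105, 100, 93, 111, 105], [97, 86, 92, 100, 68, 34, 47, 44, 44, 45, 43, 46, 47, 44, 50, 45, 44, 41, 40, 35, 80, 100, 93, 96, 98, 95, 96, 107, 103, 94, 107, 104]]
s4 [[235, 234, 234, 234, 234, 235, 235, 234, 234, 246, 191, 73, 91, 96, 73, 58, 60, 47, 43, 43, 38, 33, 71, 96, 96, 96, 98, 98, 95, 99, 95, 95], [233, 235, 235, 235, 234, 235, 233, 236, 238, 248, 193, 75, 93, 80, 58, 55, 58, 48, 40, 41, 40, 37, 67, 94, 96, 96, 98, 95, 95, 95, 96, 93]]
s5 [[236, 234, 234, 233, 233, 234, 235, 235, 235, 246, 190, 86, 85, 64, 56, 58, 55, 48, 38, 44, 40, 32, 74, 95, 97, 96, 96, 95, 96, 98, 96, 93], [233, 234, 235, 234, 234, 233, 234, 236, 237, 249, 194, 71, 62, 55, 57, 62, 54, 44, 40, 41, 39, 32, 80, 95, 97, 93, 103, 98, 91, 96, 97, 95]]
```

```bash
python3 -m pendant '[[0,0,0,0,0,0,0.03],[0,0,0,0,0,0,0.03],[0,0,0,0,0,0,0.03]]'; python3 - <<'E'
from h import *
st=arm.read_state(); print(st['joints'].round(3),st['position'],Rotation.from_quat(st['ee_rot']).as_matrix().round(3))
save('side','pics/s6.png')
for n in ('s6',):
    g=cv2.cvtColor(cv2.imread(f'pics/{n}.png'),6); print(n,[g[240:272,c].tolist() for c in (333,335)])
cv2.imwrite('pics/z6.png',save('wrist','pics/w6.png')['image'][:,:,::-1])
E
```

```text
clock: 10.9
position: [440.5, 283.0, 178.7]
ee_rot: [0.964, -0.266, -0.0, 0.0]
contact_force: [0.0, -0.2, -0.8]
gripper_width: 30.0
grasp_force: 0.0
[ 0.881  0.28  -0.342 -0.    -0.949  0.151] [440.51680601 282.99315385 178.7372601 ] [[ 0.858 -0.514 -0.001]
 [-0.514 -0.858 -0.   ]
 [-0.     0.001 -1.   ]]
s6 [[235, 234, 234, 234, 234, 235, 234, 236, 234, 245, 191, 86, 101, 92, 69, 59, 55, 46, 38, 44, 41, 33, 74, 95, 95, 96, 95, 96, 93, 99, 94, 95], [233, 235, 235, 235, 235, 234, 235, 237, 238, 248, 192, 79, 74, 53, 59, 59, 54, 45, 39, 40, 43, 33, 77, 97, 93, 95, 104, 97, 94, 96, 97, 93]]
```

View pics/z6.png

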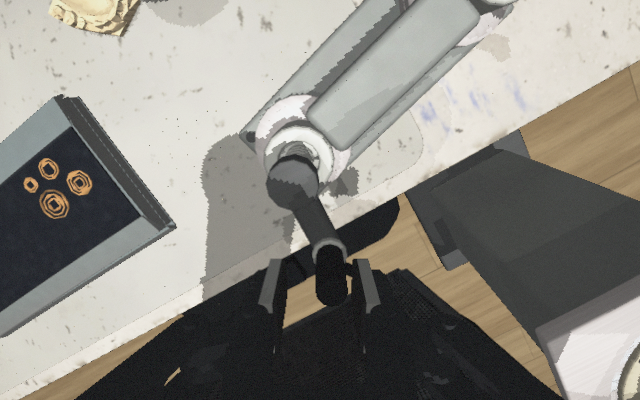

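```bash
python3 - <<'E'
from h import *
s,w='pics/s6.png','pics/w6.png'
h=tri((s,334.8,253.0),(w,293,183)); print(h)
for uv in((332,285),(332,292),(332,298)): print(uv,plane(w,*uv,h[0][2]+33))
print('collar',plane(w,330,246,h[0][2]-3))
st=arm.read_state()
d=np.load(w+'.npy',allow_pickle=True).item(); R=Rotation.from_quat(d['rotation']).as_matrix()
for z in (160,178.7,184): 
    p=R.T@(np.array([440.5,283,z])-d['xyz']); p=p[:2]/p[2]; k=1+d['k1']*p@p; print(z,(p*k*d['fx']+[d['cx'],d['cy']]).round(0))
E
```

```text
(array([482. , 270.9, 151.7]), [1.3, 1.3])
(332, 285) [447.6 273.  184.7]
(332, 292) [444.9 274.6 184.7]
(332, 298) [442.5 276.  184.7]
collar [446.8 273.1 148.7]
160 [319. 277.]
178.7 [319. 301.]
184 [319. 308.]
```

```bash
python3 -m pendant '[[0,0.005,-0.003,0,0,0,0.05],[0.009,0,-0.003,0,0,0,0.0854],[0,0,0,0,0,0,0.0854],[0,0,0,0,0,0,0.0854],[0,0,0,0,0,0,0.0854]]' && python3 -m pendant '[[0,0,0,0,0,-8.1,0.0854],[0,0,0,0,0,-8.1,0.0854],[0,0,0,0,0,-8.1,0.0854],[0,0,0,0,0,-8.1,0.0854],[0,0,0,0,0,-8.1,0.0854],[0,0,0,0,0,-8.1,0.0854],[0,0,0,0,0,-8.1,0.0854],[0,0,0,0,0,-8.1,0.0854],[0,0,0,0,0,-8.1,0.0854],[0,0,0,0,0,-8.1,0.0854]]' && python3 -m pendant '[[0,0,0,0,0,-8.1,0.0854],[0,0,0,0,0,-8.1,0.0854],[0,0,0,0,0,-8.1,0.0854],[0,0,0,0,0,-8.1,0.0854],[0,0,0,0,0,-8.1,0.0854],[0,0,0,0,0,-8.1,0.0854],[0,0,0,0,0,-8.1,0.0854],[0,0,0,0,0,-8.1,0.0854],[0,0,0,0,0,-8.1,0.0854],[0,0,0,0,0,-8.1,0.0854],[0,0,0,0,0,0,0.0854],[0,0,0,0,0,0,0.0854]]'
python3 - <<'E'
from h import *
st=arm.read_state(); print(st['joints'].round(3),st['position'],Rotation.from_quat(st['ee_rot']).as_matrix().round(3))
E
```

```text
clock: 11.5
position: [446.0, 274.1, 184.9]
ee_rot: [0.964, -0.266, -0.0, 0.0]
contact_force: [1.0, -0.2, 0.7]
gripper_width: 85.1
grasp_force: 0.0
clock: 12.5
position: [445.8, 274.2, 184.8]
ee_rot: [0.905, 0.426, -0.0, 0.0]
contact_force: [-0.7, 0.7, -0.6]
gripper_width: 85.3
grasp_force: 0.0
clock: 13.7
position: [445.9, 274.2, 184.8]
ee_rot: [0.415, 0.91, -0.0, -0.0]
contact_force: [1.3, -0.2, 1.5]
gripper_width: 85.4
grasp_force: 0.0
[ 0.862  0.273 -0.335 -0.    -0.963  2.995] [445.88195546 274.1999176  184.8192943 ] [[-0.655  0.755 -0.   ]
 [ 0.755  0.655 -0.   ]
 [-0.    -0.    -1.   ]]
```

```bash
python3 -m pendant '[[0,0,0.003,0,0,0,0.05],[0,0,0.003,0,0,0,0.03],[0,0,0,0,0,0,0.016],[0,0,0,0,0,0,0.016],[0,0,0,0,0,0,0.016],[0,0,0,0,0,0,0.016]]' && python3 -m pendant '[[0.0058,0.0045,0.0002,0,0,0,0.016],[0.0034,0.0064,0.0002,0,0,0,0.016],[0,0,0,0,0,0,0.016]]' && python3 -m pendant '[[0.002,0.007,0.0002,0,0,0,0.016],[0.0007,0.0072,0.0002,0,0,0,0.016],[0,0,0,0,0,0,0.016]]'
python3 - <<'E'
from h import *
cv2.imwrite('pics/z7.png',save('wrist','pics/w7.png')['image'][:,:,::-1])
E
```

```text
clock: 14.3
position: [446.0, 274.2, 179.0]
ee_rot: [0.414, 0.91, 0.0, 0.0]
contact_force: [-0.7, 0.8, 0.7]
gripper_width: 16.0
grasp_force: 0.0
clock: 14.6
position: [444.1, 282.6, 177.8]
ee_rot: [0.414, 0.91, -0.009, -0.002]
contact_force: [-8.9, -13.2, 10.5]
gripper_width: 16.1
grasp_force: 7.6
clock: 14.9
position: [456.8, 299.7, 177.8]
ee_rot: [0.414, 0.91, -0.0, -0.0]
contact_force: [0.4, -0.6, -1.0]
gripper_width: 15.9
grasp_force: 0.0
```

View pics/z7.png

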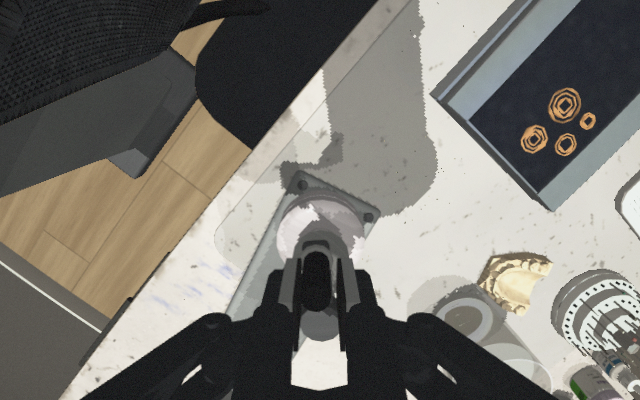

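```bash
python3 -m pendant '[[-0.0004,0.0056,0.0002,0,0,8.5,0.016],[-0.0004,0.0056,0.0002,0,0,8.5,0.016],[-0.0004,0.0056,0.0002,0,0,8.5,0.016],[-0.0004,0.0056,0.0002,0,0,8.5,0.016],[0,0,0,0,0,0,0.016]]' && python3 -m pendant '[[-0.0004,0.0056,0.0002,0,0,8.5,0.016],[-0.0004,0.0056,0.0002,0,0,8.5,0.016],[-0.0004,0.0056,0.0002,0,0,8.5,0.016],[-0.0004,0.0056,0.0002,0,0,8.5,0.016],[0,0,0,0,0,0,0.016]]'
```

```text
clock: 15.45
position: [478.0, 309.6, 177.5]
ee_rot: [0.662, 0.75, 0.001, 0.0]
contact_force: [0.5, 0.4, -0.1]
gripper_width: 16.2
grasp_force: 0.0
clock: 15.95
position: [499.6, 305.3, 176.6]
ee_rot: [0.851, 0.525, 0.001, -0.0]
contact_force: [-0.6, -0.1, 0.1]
gripper_width: 16.3
grasp_force: 0.0
```

```bash
python3 -m pendant '[[-0.0004,0.0056,0.0002,0,0,8.5,0.016],[-0.0004,0.0056,0.0002,0,0,8.5,0.016],[-0.0004,0.0056,0.0002,0,0,8.5,0.016],[-0.0004,0.0056,0.0002,0,0,8.5,0.016],[-0.0004,0.0056,0.0002,0,0,8.5,0.016],[-0.0004,0.0056,0.0002,0,0,8.5,0.016],[-0.0004,0.0056,0.0002,0,0,8.5,0.016],[-0.0004,0.0056,0.0002,0,0,8.5,0.016],[0,0,0,0,0,0,0.016]]'
python3 - <<'E'
from h import *
save('wrist','pics/w8.png'); print(arm.read_state()['joints'].round(2))
for n in('w7','w8'):
    g=cv2.cvtColor(cv2.imread(f'pics/{n}.png'),6); print(g[280,290:350:3].tolist(),g[235:350:5,317].tolist())
E
```

```text
clock: 16.85
position: [519.8, 268.0, 175.1]
ee_rot: [0.999, -0.04, 0.0, -0.0]
contact_force: [0.5, 0.3, -0.2]
gripper_width: 16.2
grasp_force: 0.0
[ 0.75  0.38 -0.2   0.   -0.99  0.74]
[84, 83, 35, 28, 25, 23, 24, 25, 23, 23, 22, 25, 21, 25, 97, 103, 25, 27, 79, 84] [86, 58, 82, 90, 16, 27, 26, 23, 21, 23, 22, 32, 33, 19, 24, 22, 99, 97, 99, 99, 99, 107, 232]
[78, 81, 23, 15, 75, 60, 20, 16, 14, 19, 25, 22, 19, 22, 19, 100, 24, 28, 70, 74] [78, 66, 64, 114, 22, 17, 18, 23, 10, 19, 19, 20, 20, 28, 23, 27, 79, 76, 75, 78, 74, 78, 27]
```

```bash
python3 -m pendant '[[-0.0004,0.0056,0.0002,0,0,8.5,0.016],[-0.0004,0.0056,0.0002,0,0,8.5,0.016],[-0.0004,0.0056,0.0002,0,0,8.5,0.016],[-0.0004,0.0056,0.0002,0,0,8.5,0.016],[-0.0004,0.0056,0.0002,0,0,8.5,0.016],[-0.0004,0.0056,0.0002,0,0,8.5,0.016],[0,0,0,0,0,0,0.016]]' && python3 -m pendant '[[-0.0004,0.0056,0.0002,0,0,8.5,0.016],[-0.0004,0.0056,0.0002,0,0,8.5,0.016],[-0.0004,0.0056,0.0002,0,0,8.5,0.016],[-0.0004,0.0056,0.0002,0,0,8.5,0.016],[-0.0004,0.0056,0.0002,0,0,8.5,0.016],[-0.0004,0.0056,0.0002,0,0,8.5,0.016],[-0.0004,0.0056,0.0002,0,0,8.5,0.016],[0,0,0,0,0,0,0.016],[0,0,0,0,0,0,0.016]]'
python3 - <<'E'
from h import *
a=save('side','pics/s9.png')['image'][190:310,270:390,::-1]; b=save('wrist','pics/w9.png')['image'][:,:,::-1]
o=np.zeros((400,800,3),np.uint8); o[:,:400]=cv2.resize(a,(400,400),interpolation=2); o[:250,400:]=cv2.resize(b,(400,250)); cv2.imwrite('pics/z9.png',o)
print(arm.read_state()['joints'].round(2))
g=cv2.cvtColor(cv2.imread('pics/s9.png'),6); print([g[244:276,c].tolist() for c in (333,335)])
E
```

```text
clock: 17.6
position: [503.4, 240.0, 174.2]
ee_rot: [0.885, -0.466, 0.0, -0.001]
contact_force: [-0.7, -0.4, 0.1]
gripper_width: 16.1
grasp_force: 0.0
clock: 18.5
position: [466.0, 237.1, 172.3]
ee_rot: [-0.537, 0.843, -0.0, 0.0]
contact_force: [0.0, -0.5, -0.5]
gripper_width: 16.1
grasp_force: 0.0
[ 0.78  0.29 -0.35  0.   -0.93 -1.22]
[[235, 240, 234, 236, 234, 235, 236, 235, 233, 237, 239, 244, 252, 200, 76, 50, 56, 62, 61, 61, 47, 42, 43, 41, 38, 59, 92, 97, 96, 96, 95, 96], [214, 246, 236, 237, 237, 238, 239, 237, 239, 242, 248, 247, 186, 84, 48, 56, 59, 62, 59, 62, 52, 37, 41, 42, 35, 59, 93, 96, 96, 100, 96, 92]]
```

View pics/z9.png

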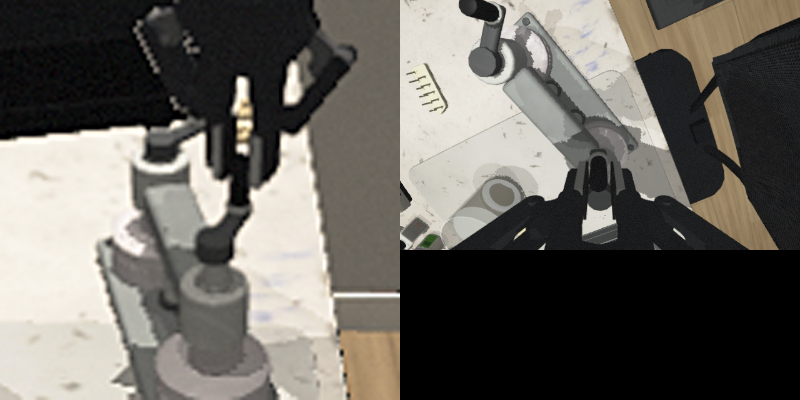

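```bash
python3 - <<'E'
from h import *
d=np.load('pics/s9.png.npy',allow_pickle=True).item(); R=Rotation.from_quat(d['rotation']).as_matrix()
def pj(P):
    p=R.T@(np.array(P,float)-d['xyz']); p=p[:2]/p[2]; k=1+d['k1']*p@p; return (p*k*d['fx']+[d['cx'],d['cy']]).round(1)
for z in range(130,170,4): print(z,pj([482,270.9,z]),pj([482,258.9,z])[1],pj([482,282.9,z])[1])
for n in('side0','s2','s3','s4','s6','s9'):
    g=cv2.cvtColor(cv2.imread(f'pics/{n}.png'),6)
    print(n,g[244:276,330].tolist(),g[244:276,338].tolist())
E
```

```text
130 [334.  262.4] 259.0 265.9
134 [334.  260.7] 257.3 264.2
138 [334. 259.] 255.6 262.5
142 [334.1 257.3] 253.9 260.8
146 [334.1 255.6] 252.2 259.1
150 [334.1 253.9] 250.5 257.3
154 [334.2 252.1] 248.8 255.6
158 [334.2 250.4] 247.0 253.8
162 [334.2 248.6] 245.3 252.0
166 [334.2 246.9] 243.6 250.3
side0 [237, 244, 230, 148, 86, 100, 95, 59, 30, 33, 30, 24, 78, 171, 179, 149, 133, 149, 148, 138, 155, 159, 149, 139, 142, 151, 163, 149, 114, 116, 106, 88] [237, 241, 187, 96, 95, 101, 104, 80, 47, 67, 62, 36, 47, 198, 240, 183, 140, 169, 158, 140, 151, 186, 156, 147, 187, 201, 168, 159, 111, 87, 171, 189]
s2 [236, 242, 229, 149, 91, 87, 63, 41, 34, 35, 30, 25, 72, 156, 163, 137, 123, 139, 138, 128, 137, 154, 146, 133, 130, 146, 160, 152, 114, 117, 110, 87] [236, 246, 199, 75, 43, 47, 50, 47, 38, 47, 44, 29, 12, 192, 239, 182, 136, 170, 159, 139, 153, 186, 153, 146, 189, 203, 163, 158, 113, 73, 167, 191]
s3 [239, 240, 237, 237, 229, 144, 35, 38, 40, 38, 38, 32, 27, 26, 46, 131, 163, 147, 107, 84, 84, 87, 88, 86, 86, 92, 107, 105, 92, 89, 87, 94] [28, 7, 9, 47, 68, 48, 30, 35, 42, 46, 42, 3
[... 291 characters left out ...]
0, 49, 44, 52, 41, 38, 34, 34, 16, 95, 212, 210, 146, 145, 187, 176, 156, 205, 177, 138, 102, 76, 144, 165]
s6 [234, 237, 229, 223, 234, 239, 218, 145, 89, 99, 103, 75, 30, 32, 33, 28, 47, 127, 166, 144, 121, 136, 133, 119, 136, 157, 170, 157, 106, 96, 114, 106] [234, 235, 234, 236, 236, 243, 229, 138, 54, 41, 50, 53, 45, 40, 38, 31, 14, 98, 213, 190, 127, 146, 189, 156, 145, 200, 174, 135, 101, 77, 147, 194]
s9 [236, 237, 230, 223, 234, 235, 235, 236, 230, 199, 153, 143, 157, 174, 129, 57, 49, 58, 59, 42, 38, 39, 40, 33, 52, 117, 117, 100, 90, 85, 86, 97] [169, 179, 175, 174, 178, 156, 104, 82, 111, 91, 43, 44, 58, 57, 60, 61, 57, 55, 60, 48, 37, 33, 33, 17, 85, 112, 91, 83, 87, 88, 89, 91]
```

```bash
python3 - <<'E'
from h import *
ims=[cv2.imread(f'pics/{n}.png')[200:350,240:400] for n in('w7','w8','w9')]
for n in('w7','w8','w9'):
    g=cv2.cvtColor(cv2.imread(f'pics/{n}.png'),6); print(n,g[215:265:2,317].tolist())
cv2.imwrite('pics/z10.png',np.hstack([cv2.resize(i,(266,250),interpolation=2) for i in ims]))
save('side','pics/s10.png'); g=cv2.cvtColor(cv2.imread('pics/s10.png'),6); print(g[252:276,330].tolist())
E
```

```text
w7 [200, 214, 221, 108, 110, 107, 108, 103, 87, 91, 86, 88, 80, 47, 46, 82, 96, 99, 62, 26, 16, 25, 22, 23, 20]
w8 [125, 150, 192, 100, 101, 100, 100, 96, 93, 78, 78, 78, 77, 42, 44, 64, 89, 122, 104, 16, 22, 25, 25, 15, 22]
w9 [108, 112, 109, 108, 103, 105, 97, 74, 57, 62, 62, 62, 40, 45, 85, 87, 95, 40, 20, 20, 24, 15, 14, 25, 22]
[230, 200, 154, 142, 156, 175, 130, 54, 50, 57, 57, 43, 38, 38, 40, 35, 52, 114, 118, 97, 89, 85, 87, 98]
```

View pics/z10.png

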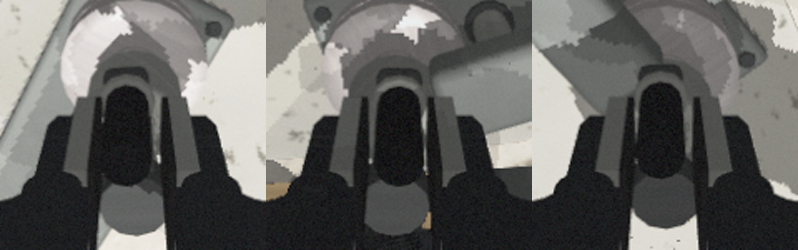

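```bash
python3 - <<'E'
from h import *
def pj(fn,P):
    d=np.load(fn+'.npy',allow_pickle=True).item(); R=Rotation.from_quat(d['rotation']).as_matrix()
    p=R.T@(np.array(P,float)-d['xyz']); p=p[:2]/p[2]; k=1+d['k1']*p@p; return (p*k*d['fx']+[d['cx'],d['cy']]).round(1)
for n,th in(('w7',131),('w8',-5),('w9',-117)):
    u=np.array([np.cos(np.radians(th)),np.sin(np.radians(th)),0])
    for z in(125,133,141,149): 
        c=np.array([482,271,z]); print(n,z,'hub near edge',pj(f'pics/{n}.png',c-12*u),'centre',pj(f'pics/{n}.png',c),'arm end',pj(f'pics/{n}.png',c+45*u-[0,0,3.4]),'grip top far', pj(f'pics/{n}.png',c+38*u+[0,0,33]))
E
```

```text
w7 125 hub near edge [318.5 318. ] centre [318.5 301.2] arm end [318.6 228.7] grip top far [318.6 273.2]
w7 133 hub near edge [318.4 326.6] centre [318.5 309.3] arm end [318.6 234.5] grip top far [318.5 282.3]
w7 141 hub near edge [318.4 335.8] centre [318.5 318.1] arm end [318.6 240.9] grip top far [318.5 292.4]
w7 149 hub near edge [318.4 345.6] centre [318.5 327.6] arm end [318.6 247.8] grip top far [318.5 303.5]
w8 125 hub near edge [318.2 322.8] centre [318.3 306. ] arm end [318.8 233. ] grip top far [318.6 278.8]
w8 133 hub near edge [318.1 331.6] centre [318.3 314.4] arm end [318.8 239.1] grip top far [318.6 288.4]
w8 141 hub near edge [318.1 341.1] centre [318.2 323.4] arm end [318.8 245.7] grip top far [318.6 298.9]
w8 149 hub near edge [318.  351.3] centre [318.2 333.1] arm end [318.8 252.8] grip top far [318.5 310.5]
w9 125 hub near edge [319.5 324.1] centre [320.2 307.1] arm end [323.1 233.1] grip top far [323.5 279.9]
w9 133 hub near edge [319.5 333.1] centre [320.3 315.6] arm end [323.3 239.3] grip top far [323.7 289.7]
w9 141 hub near edge [319.6 342.8] centre [320.3 324.9] arm end [323.5 246.1] grip top far [324.  300.6]
w9 149 hub near edge [319.6 353.2] centre [320.4 334.9] arm end [323.7 253.4] grip top far [324.2 312.5]
```

The loose screw is one turn on (θ from 242° to −117°) and well sunk, so I lower to the grip and close.

```bash
python3 -m pendant '[[0,0,0.003,0,0,0,0.016],[0,0,0.003,0,0,0,0.016],[0,0,0.003,0,0,0,0.016],[0,0,0,0,0,0,0.016]]' && python3 -m pendant '[[0,0,0,0,0,0,0.012],[0,0,0,0,0,0,0.0],[0,0,0,0,0,0,0.0],[0,0,0,0,0,0,0.0],[0,0,0,0,0,0,0.0],[0,0,0,0,0,0,0.0]]'
python3 - <<'E'
from h import *
save('side','pics/s11.png'); save('wrist','pics/w11.png'); g=cv2.cvtColor(cv2.imread('pics/s11.png'),6); print(g[252:276,330].tolist(),g[252:276,335].tolist())
g=cv2.cvtColor(cv2.imread('pics/w11.png'),6); print(g[235:350:5,317].tolist())
print(arm.read_state())
a,b=[cv2.imread(f'pics/{n}.png') for n in('s2','s11')]
D=cv2.absdiff(a,b).max(2); print('home screw',D[220:250,308:318].mean(), 'tape',D[190:212,338:358].mean())
E
```

```text
clock: 19.05
position: [465.6, 236.6, 162.6]
ee_rot: [-0.535, 0.845, -0.0, -0.001]
contact_force: [0.6, 0.7, -0.2]
gripper_width: 16.0
grasp_force: 0.0
clock: 19.65
position: [465.7, 236.7, 163.0]
ee_rot: [-0.534, 0.845, -0.0, -0.0]
contact_force: [0.6, -1.0, -2.7]
gripper_width: 11.1
grasp_force: 58.4
[231, 200, 152, 141, 157, 175, 129, 58, 51, 57, 58, 46, 38, 36, 40, 33, 51, 116, 117, 99, 89, 83, 108, 108] [236, 240, 245, 253, 232, 130, 57, 55, 56, 64, 59, 60, 50, 40, 40, 40, 37, 56, 90, 97, 100, 97, 98, 94]
[89, 63, 62, 41, 92, 27, 17, 22, 30, 24, 28, 22, 15, 28, 27, 21, 13, 22, 61, 64, 66, 61, 61]
{'clock': 19.75, 'joints': array([ 7.81070781e-01,  2.95672636e-01, -3.65280212e-01, -1.18177785e-04,
       -9.10614654e-01, -1.22435644e+00]), 'joint_vel': array([ 1.19248542e-03, -4.64049122e-05,  8.83511609e-04,  9.66796131e-04,
       -7.02579210e-04,  1.06126674e-03]), 'joint_efforts': array([ 8.43058135e-01, -3.36887634e+01,  1.73828244e+01,  3.70529070e+00,
        6.68300455e-02,  2.52644793e-02]), 'position': array([465.68389165, 236.68783184, 163.04203372]), 'ee_rot': array([-5.34333485e-01,  8.45273669e-01, -3.75743885e-05, -3.86578675e-04]), 'contact_force': array([-0.20721052, -1.5609778 , -4.49780742]), 'wrist_torque': array([-0.3236337 , -0.2488264 ,  0.03193731]), 'grasp_force': 58.41079652309418, 'gripper_width': 10.724923725344185}
home screw 2.99 tape 23.786363636363635
```

```bash
python3 -c "
from bench import arm
print(arm.job_done())"
```

```text
the job is handed in; nothing more can be done
None
```

I handed the job in with the loose screw dropped off the thread's beginning, turned about one turn forward (359° by my tracking) and still gripped at 58 N. Two doubts remain: it jammed briefly on the way forward, and it sits about 25–28 mm below the crest instead of the expected 16–18, so it may have skipped a thread. The verdict was not shown.

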